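# Clear the cropped test bars and load the next sound one

### The arm

A 6-joint arm with a two-finger parallel gripper is mounted at the origin on a cart in front of the work surface, level with it; the furniture and walls round the work are solid. World frame = base frame: x ahead of the robot, y to its left, z up, the work surface at z = 0. Lengths are in mm, angles in rad, forces in N, time in s.
With the tool pointing down it reaches from about 375 to 900 mm from the base axis. Payload 3.1 kg.
Tool frame: the origin (TCP) lies on the centre line of the jaws, within the pads' length; the fingertips stand 8 mm ahead of it and the grasp point (between the pads) lies 11 mm behind it; z points along the fingers, y is the line along which they close (so a half turn about z gives the same grasp; the last joint's range is limited). The gripper opens to 85 mm and grips with 20 to 120 N. Pads are 22 mm wide; open, the fingers measure 114 mm over their backs; the gripper's body (76 mm by 85 mm) begins 54 mm behind the grasp point. The pads swing forward as they close: fully open they stand 13 mm farther back than shut.
Start: joints at [-1.526, 0.527, 1.433, -0, 1.181, -0.178], TCP at [138.736, -609.384, 239.31] pointing down, gripper open.
Joint ranges: [-3.08, 3.08], [-0.75, 2.2], [0.22, 2.44], [-1.43, 4.57], [0, 2.65], [-2.85, 2.85]. Speed limits (rad/s): [2.79, 2.79, 3.14, 3.14, 3.14, 3.14].

### API

Orientations are given as [roll, pitch, yaw] about the fixed x, y, z axes, in that order (R = Rz(yaw) Ry(pitch) Rx(roll)).
In Python, from rig import manip gives the robot as it stands. The module is installed in compiled form; this text tells all that it offers.
- The arm moves only by the shell command python3 -m crank 'ROWS' [FORCE]. ROWS is JSON, a list that holds one entry, the list of rows, each a list of 7 numbers: the shift along the world's x, y, z in cm, then the turn, a rotation vector about the world's x, y, z in rad, then the finger opening in cm, from 0 to 8.54. In form: [[[tx, ty, tz, rx, ry, rz, gripper], ...]]. A call has 1 to 10 rows; each row shifts and turns the commanded pose from where the row before left it; what a row does not reach is not made up. A row lasts 1/12 s, in which the tool goes at most 41.7 mm and 7.16 degrees, less where a joint would pass 70% of its speed; a pose out of reach is approached as far as the arm can. A call with a gripper value outside its range is refused whole. The fingers move at their own pace and stop on an object; FORCE is the grip in N (left out, the last holds). Time passes only in rows, so rows that do not move let the fingers close. It gives the time, the measured TCP pose, the force, the opening and the grip force at its end, in the units of the state.
- manip.get_state(): the state, without advancing time (a new reading comes with each control period).
- manip.snapshot(name): name is "side" or "top" or "wrist"; returns the picture (384x512x3 uint8, blue, green, red); there is no depth.
- manip.get_calibration(name): a dict with "mtx" (3x3 intrinsics, pixels), "rvec" (rotation vector, rad) and "tvec" (3), from world to camera coordinates, as OpenCV has them. Camera axes: x right, y down, z forward; pixel columns grow to the right and rows downward; lengths in mm; the calibration is good to about 2 mm. A picture is of the moment at which its call begins: read the wrist's pose just before it. get_calibration takes no time and is no camera call; for the wrist camera it gives the pose at the moment of the call.
- manip.hand_in(): hands the job in; it is judged then, once.
The state is a dict: "time_s": time; "joints": joint angles; "joint_velocities": joint speeds; "joint_efforts": joint torques, N m; "ee_pos": TCP position; "ee_rot": TCP orientation; "force": force on the tool from outside, world axes, zero at the start; "moment": the same for the moment, N m; "width": finger opening in mm; "grasp_force": force on a finger pad.
Only numpy, scipy, OpenCV 4.12 (cv2) and the standard library are available. Lean on these libraries where they do the work, as an engineer would, in place of code of your own. Each camera call takes 0.05 s, during which the arm holds its last target. There are 200 camera calls.

### The job

The inspector has cropped one corner off every test bar that failed: lay the rejects, the one held in the measuring cradle and the one among the bars in the dark tray, in the grey reject bin. Then load one sound bar from the tray into the cradle, flat on its supports with one end home against the fixed stop under its lip and the sprung jaw closed on the other end. Leave the other two sound bars in the tray, put no sound bar in the bin, and leave the oil bottle and the pot where they are.

Things in the scene. Friction and masses are not known exactly. Their poses are not given: they have to be found in the camera images.
- reject_a: Flat light-grey metal dog-bone bar, 146 to 154 mm long (each differs), 12 mm thick, ~0.13 kg; ends 40 mm wide and 40 mm long, straight waist 18 mm wide, ~45 mm long. Origin at its centre, x along it, z through the thickness. REJECT: one corner of its +x end (+y side) cropped off at 45 degrees, 26 mm along each edge. Starts in the cradle.
- reject_b: Flat light-grey metal dog-bone bar, 146 to 154 mm long (each differs), 12 mm thick, ~0.13 kg; ends 40 mm wide and 40 mm long, straight waist 18 mm wide, ~45 mm long. Origin at its centre, x along it, z through the thickness. REJECT: one corner of its +x end (+y side) cropped off at 45 degrees, 26 mm along each edge. Starts in the tray.
- sound_a: Flat light-grey metal dog-bone bar, 146 to 154 mm long (each differs), 12 mm thick, ~0.13 kg; ends 40 mm wide and 40 mm long, straight waist 18 mm wide, ~45 mm long. Origin at its centre, x along it, z through the thickness. SOUND: all four corners whole. Starts in the tray.
- sound_b: Flat light-grey metal dog-bone bar, 146 to 154 mm long (each differs), 12 mm thick, ~0.13 kg; ends 40 mm wide and 40 mm long, straight waist 18 mm wide, ~45 mm long. Origin at its centre, x along it, z through the thickness. SOUND: all four corners whole. Starts in the tray.
- sound_c: Flat light-grey metal dog-bone bar, 146 to 154 mm long (each differs), 12 mm thick, ~0.13 kg; ends 40 mm wide and 40 mm long, straight waist 18 mm wide, ~45 mm long. Origin at its centre, x along it, z through the thickness. SOUND: all four corners whole. Starts in the tray.
- bar_tray: dark grey shallow tray, fixed, 190 x 270 x 16 mm (x, y, z of its frame), walls 4 mm; origin under its centre, inner floor 4 mm above it. Four bars lie in it side by side, roughly along its x axis, about 62 mm apart.
- reject_bin: grey plastic stacking bin, fixed, 230 x 140 mm outside (x, y of its frame), walls 3 mm; origin under its centre, inner floor 4 mm above it; side and back walls 55 mm high, front wall (at its -x end, towards the robot) 34 mm.
- cradle: Measuring cradle, fixed: dark base plate 245 x 64 x 10 mm with two aluminium supports, a dark grey fixed stop at its +x end, a sliding sprung jaw towards its -x end and a spring housing (46 mm high) behind it. Origin under the middle of the bar's place on the worktop; x runs along the bar from jaw to fixed stop, z up. Both end blocks have a lip over the bar's end: it cannot go straight up or down.
- cradle_seat (a point): Middle of the bar's place at support height, 28 mm above the worktop and 18 mm above the base plate; axes as the cradle. The bar's underside rests at this height. Supports at x = 40 to 66 and -58 to -38 mm, with side cheeks 10 mm high, 45 mm apart at the foot, flared to 53 mm at the top. Between the supports the bar's waist is free for the fingers.
- fixed_stop (a point): Centre of the fixed stop's face, 75 mm along x from cradle_seat, 6 mm above it. Its lip (48 mm wide) reaches 6 mm from the face over the bar's end; lip underside 18 mm, top 24 mm above the supports. To free or enter this end, the bar is first pushed towards the sprung jaw until clear of the lip, then this end is swung up or down with the bar tilted.
- jaw_face (a point): Centre of the sprung jaw's face (46 mm wide), 6 mm above the supports; moves with the jaw. Its lip reaches 6 mm from the face towards the fixed stop, with the same heights as the other lip (underside 18 mm, top 24 mm above the supports).
- sprung_jaw (a joint): Slide of the sprung jaw, m: 0 = free, fully forward, its face 144 mm from the fixed stop's face; grows as a bar's end pushes it back, away from the fixed stop, to its end at 0.022. The spring pushes with about 6 N at 0 and 12 N at the end.
- monitor_corner (a point): Lower corner, nearest the robot and the tray, of the monitor that stands behind the cradle: its screen fills the space from here up, to the back and to the left (+y). Fixed, not to be bumped into on the way from tray to cradle.
- oil_dropper: small amber dropper bottle, 28 mm across, 79 mm high, bystander; origin under its centre.
- specimen_pot: white pot with screw lid, 47 mm across, 43 mm high, bystander; origin under its centre.

How it is judged:
By the outcome, as a careful person would: the job done as asked, in the order asked, and still so for the second after the job is handed in, with the robot touching nothing.
It also fails if it takes over 72 s, if anything falls off the work surface, if the arm or the gripper's body presses on something with over 40 N, if the wrist force passes 120 N, or if a joint passes its speed limit or range.

## Working session

There is one attempt and no reset: what is moved stays moved. The work goes in short steps, Python scripts to look and compute and a shell command to move; the robot and the scene stay as the last step left them, time stands still between calls to the robot, and variables do not carry over. Pictures are saved under pics/ and viewed, at most 10 in all, crops included, and the job is handed in when it is done.

```bash
mkdir -p pics; ls; python3 - <<'E'
from rig import manip
import cv2,numpy as np
for n in("top","side"):
    cv2.imwrite(f"pics/{n}0.png",manip.snapshot(n))
    c=manip.get_calibration(n);print(n,c)
s=manip.get_state();print({k:np.round(v,3).tolist() for k,v in s.items()})
a=cv2.imread("pics/top0.png");b=cv2.imread("pics/side0.png")
E
```

```text
pics
top {'mtx': array([[377.90549052,   0.        , 253.85661094],
       [  0.        , 377.90549052, 194.70369274],
       [  0.        ,   0.        ,   1.        ]]), 'rvec': array([ 2.05386529, -2.1615676 ,  0.2328622 ]), 'tvec': array([141.18370707, 511.52157603, 973.1694598 ])}
side {'mtx': array([[442.6141927 ,   0.        , 258.32279952],
       [  0.        , 442.6141927 , 197.71144411],
       [  0.        ,   0.        ,   1.        ]]), 'rvec': array([ 0.60202445, -2.44429534,  1.43044076]), 'tvec': array([ 536.83371427,  153.32835475, 1049.66873539])}
{'time_s': 0.1, 'joints': [-1.526, 0.528, 1.434, -0.0, 1.181, -0.179], 'joint_velocities': [0.001, -0.002, -0.002, 0.0, -0.001, -0.001], 'joint_efforts': [-0.0, -44.331, -17.859, -0.0, 0.004, -0.0], 'ee_pos': [138.697, -608.762, 238.435], 'ee_rot': [-3.14, -0.0, 0.224], 'force': [0.545, -0.023, 0.214], 'moment': [0.039, 0.053, 0.009], 'grasp_force': 0.0, 'width': 85.576}
```

View pics/top0.png

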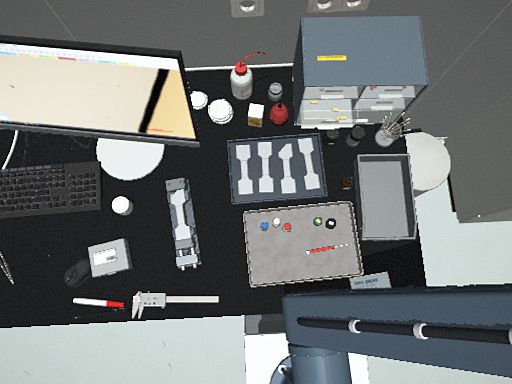

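View pics/side0.png

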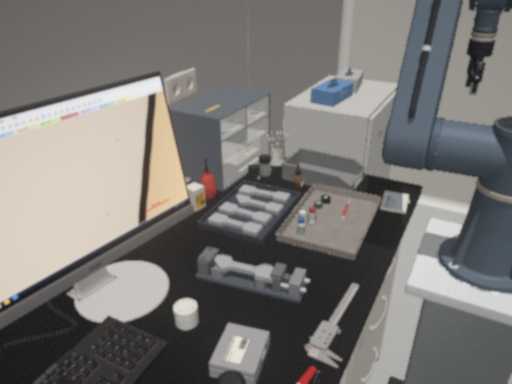

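The top view shows the cradle at about (182,222), the tray at (277,168) with 4 bars, and the bin at (387,195). The side view shows the cradle at (255,272), with the jaw and housing at the robot end. Next I'll measure contours.

```bash
cat > h.py <<'E'
import cv2,numpy as np
from rig import manip
def cam(n):
    c=manip.get_calibration(n);R=cv2.Rodrigues(c["rvec"])[0];return c["mtx"],R,c["tvec"],c
def ray(n,px,z,c=None):
    K,R,t,_=c or cam(n);px=np.atleast_2d(px).astype(float)
    d=(np.linalg.inv(K)@np.c_[px,np.ones(len(px))].T).T@R
    o=-R.T@t;s=(z-o[2])/d[:,2];return o+d*s[:,None]
def proj(n,P,c=None):
    K,R,t,cc=c or cam(n);return cv2.projectPoints(np.atleast_2d(np.float64(P)),cc["rvec"],cc["tvec"],K,None)[0].reshape(-1,2)
E
python3 - <<'E'
from h import *
im=cv2.imread("pics/top0.png")
crops=np.hstack([cv2.resize(im[170:280,150:220],None,fx=5,fy=5,interpolation=cv2.INTER_CUBIC),cv2.resize(im[130:210,225:330],None,fx=4,fy=5,interpolation=cv2.INTER_CUBIC)[:,:] if 0 else cv2.copyMakeBorder(cv2.resize(im[130:210,225:330],None,fx=4,fy=4,interpolation=cv2.INTER_CUBIC),0,230,0,0,cv2.BORDER_CONSTANT)])
cv2.imwrite("pics/c0.png",crops);print(crops.shape)
g=im.min(2)
m=np.zeros_like(g);m[140:200,232:325]=(g[140:200,232:325]>125)*255
cs=cv2.findContours(m,0,2)[0]
for c in cs:
    if cv2.contourArea(c)<100: continue
    p=ray("top",c.reshape(-1,2),16)[:,:2].astype(np.float32)
    r=cv2.minAreaRect(p);M=cv2.moments(p);h=cv2.convexHull(p)
    print("bar",np.round(r[0],1),np.round(r[1],1),round(r[2],1),"area",cv2.contourArea(p),"cen",M['m10']/M['m00'],M['m01']/M['m00'])
# bin rim & pot & bottle
for nm,px,z in [("bin rim",[[358,154],[408,153],[414,240],[362,240]],50),("pot",[[121,204]],43),("cradle base",[[166,180],[186,178],[199,265],[178,269]],10),("tray",[[228,141],[321,135],[327,196],[233,204]],16),("bottle",[[346,183]],79),("mon",[[185,50],[200,145]],100)]:
    print(nm,np.round(ray("top",px,z),0).tolist())
E
```

```text
(550, 770, 3)
bar [604.  139.1] [147.8  41.8] 0.7 area 4239.063814611873 cen 603.6230243690646 139.4967150401087
bar [601.   17.2] [149.2  41.3] 1.1 area 3971.918142675757 cen 596.2574751476933 16.465961623650536
bar [607.9  77.3] [ 40.4 150.5] 88.5 area 4308.82363772823 cen 608.3241841570582 78.0557583360338
bar [610.6 -47.5] [149.9  41.3] 4.8 area 4125.3560182671645 cen 609.2263923864638 -47.43334509729953
bin rim [[621.0, -183.0, 50.0], [617.0, -323.0, 50.0], [374.0, -305.0, 50.0], [381.0, -167.0, 50.0]]
pot [[514.0, 480.0, 43.0]]
cradle base [[584.0, 364.0, 10.0], [587.0, 307.0, 10.0], [339.0, 274.0, 10.0], [331.0, 332.0, 10.0]]
tray [[691.0, 182.0, 16.0], [696.0, -91.0, 16.0], [512.0, -92.0, 16.0], [503.0, 175.0, 16.0]]
bottle [[532.0, -133.0, 79.0]]
mon [[939.0, 289.0, 100.0], [652.0, 253.0, 100.0]]
```

View pics/c0.png

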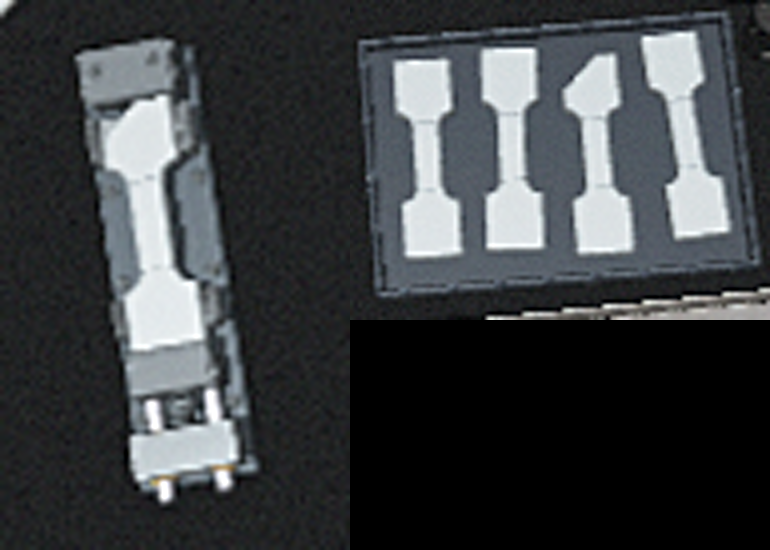

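The crop shows reject_a in the cradle, with its cropped corner at the stop end on the left (+y). Third from the left in the tray is reject_b, around y=17. I'll move over the cradle and look with the wrist camera.

```bash
python3 -m crank '[[[2.8,2.8,0.5,0,0,-0.01,8.5],[2.8,2.8,0.5,0,0,-0.01,8],[2.8,2.8,0.5,0,0,-0.01,7],[2.8,2.8,0.5,0,0,-0.01,6],[2.8,2.8,0,0,0,-0.01,5],[2.8,2.8,0,0,0,-0.01,5],[2.8,2.8,0,0,0,-0.01,5],[2.8,2.8,0,0,0,-0.01,5],[2.8,2.8,0,0,0,-0.01,5],[2.8,2.8,0,0,0,-0.01,5]]]' 60
python3 -m crank '[[[2.8,2.8,0,0,0,0,5],[2.8,2.8,0,0,0,0,5],[2.4,2.8,0,0,0,0,5],[0,4,0,0,0,0,5],[0,4,0,0,0,0,5],[0,4,0,0,0,0,5],[0,4,0,0,0,0,5],[0,4,0,0,0,0,5],[0,4,0,0,0,0,5],[0,4,0,0,0,0,5]]]'
python3 -m crank '[[[-0.8,4,0,0,0,0,5],[-0.8,4,0,0,0,0,5],[-0.8,4,0,0,0,0,5],[-0.8,4,0,0,0,0,5],[-0.8,4,0,0,0,0,5],[-0.8,4,0,0,0,0,5],[-0.8,3,0,0,0,0,5],[0,0,0,0,0,0,5],[0,0,0,0,0,0,5]]]'
python3 - <<'E'
from h import *
s=manip.get_state();print(s["ee_pos"],s["ee_rot"],s["time_s"],s["width"])
c=cam("wrist");im=manip.snapshot("wrist");cv2.imwrite("pics/w1.png",im)
np.save("w1.npy",np.array([c[3]["rvec"],c[3]["tvec"]]).reshape(2,3))
print(-c[1].T@c[2],c[0])
# monitor corner
A=[];b=[]
for n,px in(("top",[199,145]),("side",[188,207])):
    p=ray(n,px,0)[0];K,R,t,_=cam(n);o=-R.T@t;d=(p-o)/np.linalg.norm(p-o);P=np.eye(3)-np.outer(d,d);A.append(P);b.append(P@o)
x=np.linalg.solve(sum(A),sum(b));print("mon",x,[proj(n,x) for n in("top","side")])
E
```

```text
time_s: 0.93
ee_pos: [419.6, -327.6, 259.1]
ee_rot: [-3.141, 0.0, 0.123]
force: [0.2, 0.7, 0.2]
width: 50.0
grasp_force: 0.0
time_s: 1.77
ee_pos: [498.1, 36.5, 259.1]
ee_rot: [-3.141, 0.001, 0.124]
force: [0.6, 0.3, 0.3]
width: 50.0
grasp_force: 0.0
time_s: 2.52
ee_pos: [441.7, 305.9, 258.8]
ee_rot: [3.141, 0.001, 0.128]
force: [-0.3, -0.8, -1.1]
width: 49.9
grasp_force: 0.0
[441.68686731 305.94741433 258.83470342] [3.14102242e+00 8.51871274e-04 1.27750965e-01] 2.5167 49.893219621905125
[507.76154238 315.70442081 393.91736673] [[305.48419568   0.         250.58326059]
 [  0.         305.48419568 192.38753973]
 [  0.           0.           1.        ]]
mon [655.90633823 257.14965177 106.2537267 ] [array([[197.92412539, 142.91266078]]), array([[190.43680446, 207.85250064]])]
```

View pics/w1.png

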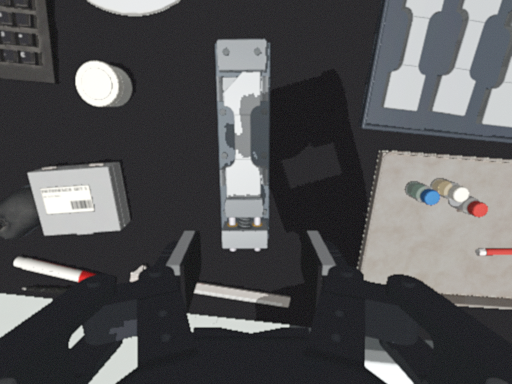

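The wrist view shows the cradle aligned with the image. The stop is at the top (rows 40–72), the bar at cols 222–265 and rows 72–196, and the jaw at row ~205. I'll measure the rows and edges next.

```bash
python3 - <<'E'
from h import *
im=cv2.imread("pics/w1.png");g=im.min(2).astype(int)
w=np.load("w1.npy");K=cam("wrist")[0];R=cv2.Rodrigues(w[0])[0];c=(K,R,w[1],{"rvec":w[0],"tvec":w[1]})
m=(g>185).astype(np.uint8);m[:60]=0;m[200:]=0;m[:,:205]=0;m[:,285:]=0
n,l,s,ce=cv2.connectedComponentsWithStats(m);i=1+s[1:,4].argmax();print(s[i])
for r in range(s[i][1],s[i][1]+s[i][3],6):
    x=np.where(l[r]==i)[0];p=ray("wrist",[[x[0]-.5,r],[x[-1]+.5,r]],40,c);print(r,x[0],x[-1],np.round(p[:,:2],1).tolist(),round(np.linalg.norm(p[0]-p[1]),1))
print(g[30:260:2,245].tolist())
print(g[30:260:2,230].tolist())
print(g[55,205:285].tolist());print(g[205,205:285].tolist())
E
```

```text
[ 226  150   36   46 1135]
150 236 237 [[459.1, 326.4], [459.4, 324.1]] 2.3
156 235 242 [[452.0, 326.8], [453.2, 317.6]] 9.3
162 234 251 [[444.9, 327.2], [447.6, 306.3]] 21.1
168 226 257 [[436.6, 335.7], [441.4, 298.4]] 37.6
174 226 258 [[429.5, 334.9], [434.4, 296.2]] 39.0
180 226 259 [[422.2, 334.2], [427.3, 294.1]] 40.4
186 227 259 [[415.1, 332.2], [420.0, 293.1]] 39.4
192 227 259 [[407.7, 331.4], [412.7, 292.1]] 39.6
[45, 43, 48, 46, 69, 164, 173, 172, 174, 173, 174, 172, 174, 174, 174, 174, 175, 175, 178, 177, 106, 207, 232, 231, 231, 231, 231, 230, 232, 232, 233, 233, 223, 146, 146, 146, 146, 145, 143, 146, 145, 145, 130, 142, 147, 145, 145, 145, 144, 144, 144, 142, 142, 142, 143, 142, 143, 142, 142, 143, 142, 142, 142, 140, 222, 229, 234, 233, 232, 232, 232, 232, 231, 231, 230, 230, 231, 231, 229, 229, 228, 231, 224, 155, 105, 164, 174, 172, 171, 171, 169, 168, 170, 163, 103, 92, 92, 82, 120, 62, 125, 196, 195, 192, 193, 190, 190, 188, 192, 123, 43, 45, 42, 43, 40]
[44, 46, 46, 44, 54, 162, 174, 173, 173, 173, 172, 170, 175, 177, 177, 177, 175, 178, 178, 177, 100, 114, 142, 13
[... 476 characters left out ...]
, 90, 130, 154, 173, 177, 177, 176, 176, 170, 154, 133, 123, 119, 135, 169, 176, 176, 176, 173, 175, 173, 174, 174, 174, 176, 175, 173, 176, 173, 174, 175, 174, 173, 173, 173, 173, 174, 174, 174, 175, 165, 150, 130, 134, 162, 174, 175, 174, 176, 172, 142, 95, 84, 94, 98, 63, 42, 42, 43, 45, 41, 48, 41, 41, 40, 45, 43, 46, 42, 44]
[47, 40, 43, 44, 43, 41, 46, 46, 43, 45, 42, 42, 44, 40, 37, 65, 109, 132, 133, 136, 161, 172, 174, 170, 173, 172, 172, 172, 172, 173, 172, 171, 173, 171, 172, 171, 173, 171, 171, 171, 172, 172, 170, 170, 171, 172, 171, 172, 170, 171, 171, 169, 171, 170, 170, 170, 168, 136, 109, 121, 132, 131, 129, 104, 59, 41, 40, 39, 46, 46, 39, 28, 28, 25, 29, 26, 23, 28, 29, 28]
```

```bash
python3 - <<'E'
from h import *
w=np.load("w1.npy");K=cam("wrist")[0];R=cv2.Rodrigues(w[0])[0];c=(K,R,w[1],{"rvec":w[0],"tvec":w[1]})
p=ray("wrist",[[241.5,69],[241.3,199]],52,c);d=p[0]-p[1];L=np.linalg.norm(d);yaw=np.arctan2(d[1],d[0]);u=d/L
print(p,L,"yaw",yaw,"seat",p[0]-69*u)
print("bar -x end mid z40",ray("wrist",[[242.5,180]],40,c), "row50 top end?",ray("wrist",[[243,120]],40,c))
# check in top view: seat, corners
s=p[0]-69*u;v=np.array([-u[1],u[0],0])
P=[[*(s+a*u+b*v)[:2],z] for a,b,z in((69,0,52),(-75,0,52),(99,0,52))]
print(proj("top",P))
# tray bars waist from top view
im=cv2.imread("pics/top0.png");g=im.min(2);m=np.zeros_like(g);m[140:200,232:325]=(g[140:200,232:325]>125)*255
for k in cv2.findContours(m,0,1)[0]:
    if cv2.contourArea(k)<100: continue
    q=ray("top",k.reshape(-1,2),16)[:,:2]; r=cv2.minAreaRect(q.astype(np.float32));ctr=np.array(r[0])
    wp=q[abs(q[:,0]-ctr[0])<15]
    vx=cv2.fitLine(wp.astype(np.float32),2,0,.01,.01).ravel()
    lo=wp[wp[:,1]<ctr[1]];hi=wp[wp[:,1]>ctr[1]]
    print(ctr,"waist y",(lo[:,1].mean()+hi[:,1].mean())/2,"w",hi[:,1].mean()-lo[:,1].mean(),"yaw",np.polyfit(lo[:,0],lo[:,1],1)[0],np.polyfit(hi[:,0],hi[:,1],1)[0],"rect",r[2])
E
```

```text
[[545.55728028 329.50896257  52.        ]
 [404.80674852 312.82268522  52.        ]] 141.73617760946198 yaw 0.11800137993086736 seat [477.03711235 321.38574973  52.        ]
bar -x end mid z40 [[424.77711277 314.1162729   40.        ]] row50 top end? [[493.78763008 321.90590619  40.        ]]
[[175.215751   189.14897118]
 [181.91435163 241.04452209]
 [173.86964562 178.72039306]]
[604.04248047 139.11938477] waist y 138.9642840083581 w 17.35710566021021 yaw -0.04697746377877946 -0.043555711079876595 rect 0.7047684192657471
[601.00067139  17.24986267] waist y 17.377099865436573 w 16.86015582699512 yaw 0.022346616529260274 0.054543698253129214 rect 1.1151145696640015
[607.88208008  77.29025269] waist y 78.27014266204837 w 17.24304520914501 yaw -0.05896109948263107 -0.05553601231145076 rect 88.46971893310547
[610.60314941 -47.5422554 ] waist y -47.443319279967255 w 17.264471415300527 yaw 0.061531130045185914 0.06491737840099714 rect 4.827315807342529
```

```bash
python3 -m crank '[[[1.1,0.5,-3.5,0,0,0,4.5],[1.1,0.5,-3.5,0,0,0,4.5],[1.13,0.53,-3.5,0,0,-0.008,4.5],[0,0,-3.5,0,0,0,4.5],[0,0,-3.5,0,0,0,4.5],[0,0,-2.5,0,0,0,4.5],[0,0,-1.5,0,0,0,4.5],[0,0,-1.5,0,0,0,4.5],[0,0,0,0,0,0,4.5]]]' 30
python3 - <<'E'
from h import *
s=manip.get_state();print(s["ee_pos"],s["ee_rot"],s["force"],s["width"])
cv2.imwrite("pics/w2.png",manip.snapshot("wrist"));cv2.imwrite("pics/s2.png",cv2.resize(manip.snapshot("side")[220:320,170:330],None,fx=5,fy=5))
E
```

```text
time_s: 3.32
ee_pos: [474.8, 317.1, 26.3]
ee_rot: [3.139, 0.006, 0.113]
force: [0.4, -0.3, -0.8]
width: 45.2
grasp_force: 0.0
[474.81326089 317.11114525  26.27696738] [3.13945104 0.00633835 0.11300304] [ 0.38381152 -0.2560918  -0.79815087] 45.176132166068136
```

View pics/s2.png

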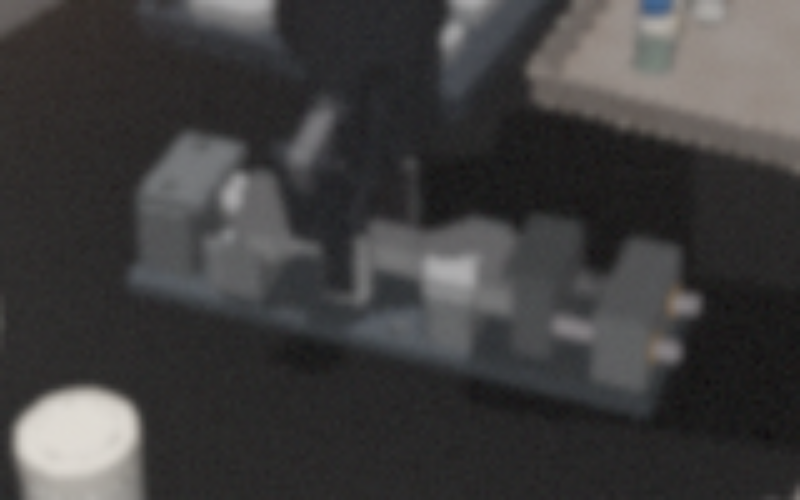

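The side crop shows the fingers straddling the waist between the supports. I'll close gently and check the side force.

```bash
python3 -m crank '[[[0,0.1,0,0,0,0,3.5],[0,0,0,0,0,0,2.8],[0,0,0,0,0,0,2.3],[0,0,0,0,0,0,2.0],[0,0,0,0,0,0,1.5],[0,0,0,0,0,0,1.5],[0,0,0,0,0,0,1.5],[0,0,0,0,0,0,1.5]]]' 25
python3 - <<'E'
from h import *
s=manip.get_state();print({k:np.round(v,3).tolist() for k,v in s.items()})
E
```

```text
time_s: 4.08
ee_pos: [476.8, 320.3, 30.6]
ee_rot: [3.14, -0.002, 0.118]
force: [1.1, -4.3, 6.8]
width: 17.2
grasp_force: 25.5
{'time_s': 4.083, 'joints': [0.398, 0.769, 1.701, -0.003, 0.67, 1.853], 'joint_velocities': [0.0, -0.001, 0.001, -0.001, 0.001, -0.0], 'joint_efforts': [1.988, -41.989, -8.407, 1.029, -0.325, 0.306], 'ee_pos': [476.824, 320.34, 30.558], 'ee_rot': [3.14, -0.002, 0.118], 'force': [1.101, -4.259, 6.834], 'moment': [-0.786, -0.159, 0.338], 'grasp_force': 25.529, 'width': 17.223}
```

```bash
python3 -m crank '[[[0,0,0,0,0,0,1.2],[0,0,0,0,0,0,1.2],[0,0,0,0,0,0,1.2],[-0.3,-0.035,0,0,0,0,1.2],[-0.3,-0.035,0,0,0,0,1.2],[-0.3,-0.035,0,0,0,0,1.2],[0,0,0,0,0,0,1.2],[0,0,0,0,0,0,1.2]]]' 80
python3 - <<'E'
from h import *
s=manip.get_state();print({k:np.round(v,3).tolist() for k,v in s.items()})
E
```

```text
time_s: 4.75
ee_pos: [473.2, 320.6, 31.1]
ee_rot: [-3.141, -0.013, 0.119]
force: [7.7, -4.0, 0.2]
width: 16.3
grasp_force: 78.1
{'time_s': 4.75, 'joints': [0.401, 0.764, 1.717, -0.004, 0.648, 1.857], 'joint_velocities': [-0.0, 0.002, -0.001, 0.0, 0.003, 0.0], 'joint_efforts': [4.224, -42.793, -4.139, 1.485, 1.637, 0.384], 'ee_pos': [473.189, 320.637, 31.072], 'ee_rot': [-3.141, -0.013, 0.119], 'force': [7.656, -3.998, 0.243], 'moment': [-0.633, -1.282, 0.363], 'grasp_force': 78.099, 'width': 16.27}
```

```bash
python3 -m crank '[[[-0.3,-0.03,0,0,0,0,1.2],[-0.3,-0.03,0,0,0,0,1.2],[0,0,0,0,0,0,1.2],[0,0,0,0,0,0,1.2],[0,0,0,0,0,0,1.2]]]'
python3 -m crank '[[[-0.2,-0.02,0,0,0,0,1.2],[0,0,0,0,0,0,1.2],[0,0,0,0,0,0,1.2]]]'
python3 - <<'E'
from h import *
c=cam("wrist");im=manip.snapshot("wrist");np.save("w3.npy",np.array([c[3]["rvec"],c[3]["tvec"]]).reshape(2,3))
cv2.imwrite("pics/w3.png",im)
E
```

```text
time_s: 5.17
ee_pos: [468.0, 320.1, 31.1]
ee_rot: [-3.14, -0.015, 0.119]
force: [10.1, -3.1, 1.0]
width: 16.0
grasp_force: 78.1
time_s: 5.42
ee_pos: [466.6, 320.0, 31.2]
ee_rot: [-3.14, -0.016, 0.119]
force: [10.9, -5.1, -0.8]
width: 15.9
grasp_force: 78.1
```

View pics/w3.png

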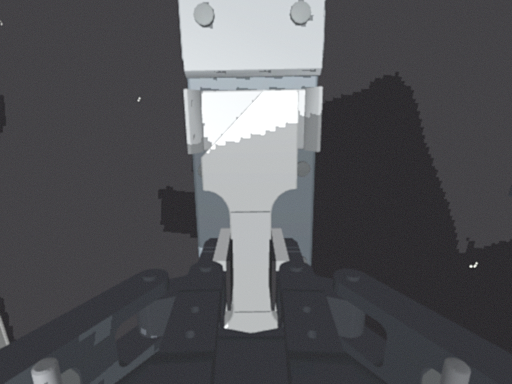

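The wrist picture shows the bar end at row 90, clear of the stop lip edge at row ~74, with the base plate visible between them. The bar is about 1.5 mm left of the stop centre (col 254 against 250.5). I'll refine the seat and compute the tilt shifts.

```bash
python3 - <<'E'
from h import *
w=np.load("w3.npy");K=cam("wrist")[0];R=cv2.Rodrigues(w[0])[0];c=(K,R,w[1],{"rvec":w[0],"tvec":w[1]})
im=cv2.imread("pics/w3.png").min(2)
print(im[55:100,230].tolist());print(im[45,170:340:2].tolist());print(im[180,190:310:2].tolist())
for px in([185,70],[322,66],[254,70],[254,75]): print(px,ray("wrist",px,52,c)[0])
p=ray("wrist",[[203,180],[298,180]],40,c);print("bar",p,p.mean(0))
print("end",ray("wrist",[250,90],40,c))
# tilt shifts: pivot = bar jaw-end bottom, TCP (466.6,320,31.2)
u=np.array([np.cos(.119),np.sin(.119),0]);v=np.array([-u[1],u[0],0])
T=np.array([466.6,320,31.2]);e=ray("wrist",[250,90],40,c)[0]
a=(e-T)@u;print("TCP to +end",a)
Lb=153.7;piv=T-u*(Lb-a);piv[2]=28
for th in(.06,.12,.18,.24,.27):
    Rm=cv2.Rodrigues(-v*th)[0];print(th,(piv+Rm@(T-piv)-T).round(1))
print("rotvec dir",-v)
E
```

```text
[217, 216, 216, 217, 217, 219, 216, 217, 218, 218, 219, 219, 219, 220, 211, 174, 154, 148, 143, 141, 139, 125, 130, 168, 175, 174, 175, 175, 173, 173, 173, 173, 174, 171, 169, 174, 220, 245, 249, 249, 249, 250, 250, 249, 250]
[66, 66, 67, 66, 69, 85, 201, 219, 218, 217, 218, 217, 218, 218, 217, 217, 218, 215, 218, 218, 217, 216, 216, 217, 215, 216, 217, 215, 216, 215, 214, 214, 214, 214, 214, 214, 213, 214, 214, 213, 213, 212, 213, 213, 213, 212, 213, 211, 212, 212, 211, 213, 211, 212, 211, 211, 211, 210, 211, 211, 211, 211, 211, 209, 212, 210, 210, 211, 210, 210, 209, 210, 210, 210, 210, 210, 200, 85, 65, 66, 66, 63, 66, 65, 66]
[66, 66, 92, 105, 108, 109, 144, 185, 187, 186, 187, 187, 186, 188, 187, 187, 186, 187, 186, 186, 187, 187, 188, 188, 187, 187, 187, 187, 187, 188, 186, 187, 186, 187, 186, 186, 187, 188, 187, 186, 187, 186, 185, 187, 187, 188, 187, 186, 187, 187, 187, 187, 187, 159, 108, 106, 109, 109, 106, 109]
[185, 70] [542.52294268 353.46742848  52.        ]
[322, 66] [549.56315379 305.61097791  52.        ]
[254, 70] [545.41371078 329.24579631  52.        ]
[254, 75] [543.76527095 329.04432095  52.        ]
bar [[500.8284889  345.56863474  40.        ]
 [505.63067589 305.36362119  40.        ]] [503.22958239 325.46612797  40.        ]
end [[539.41113541 329.98175988  40.        ]]
TCP to +end 73.48123218836808
0.06 [-0.3 -0.   4.8]
0.12 [-1.  -0.1  9.6]
0.18 [-1.9 -0.2 14.3]
0.24 [-3.  -0.4 19. ]
0.27 [-3.7 -0.4 21.3]
rotvec dir [ 0.11871934 -0.99292785 -0.        ]
```

```bash
python3 -m crank '[[[0,0,0.5,0.0077,-0.0645,0,1.2],[0,0,0.5,0.0077,-0.0645,0,1.2],[0,0,0.5,0.0077,-0.0645,0,1.2],[0,0,0.5,0.0077,-0.0645,0,1.2],[0,0,0,0,0,0,1.2],[0,0,0,0,0,0,1.2]]]'
python3 - <<'E'
from h import *
cv2.imwrite("pics/s3.png",cv2.resize(manip.snapshot("side")[220:320,170:330],None,fx=5,fy=5))
E
```

```text
time_s: 5.97
ee_pos: [464.5, 321.2, 51.8]
ee_rot: [-3.137, -0.272, 0.118]
force: [10.6, -3.9, -1.2]
width: 16.4
grasp_force: 78.4
```

View pics/s3.png

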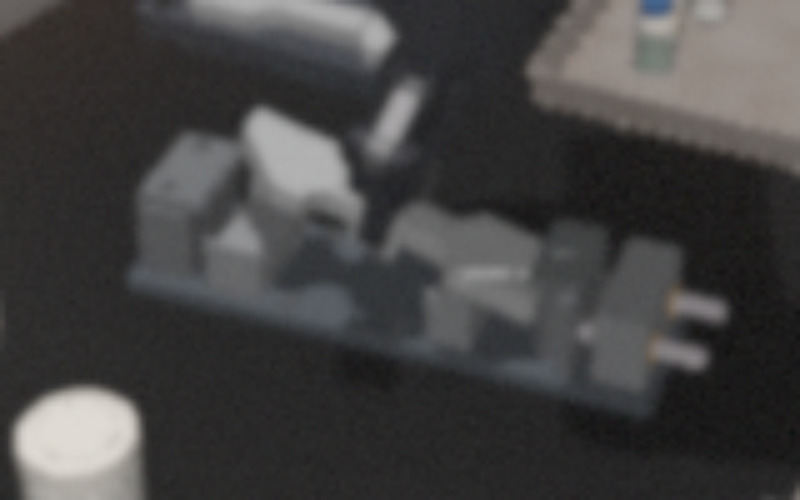

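Side crop: the stop end is up and clear of the stop, and the jaw end is still under the jaw lip. Next I draw it out towards +x, then lift.

```bash
python3 -m crank '[[[1.0,0.12,0.1,0,0,0,1.2],[1.0,0.12,0.1,0,0,0,1.2],[1.0,0.12,0.1,0,0,0,1.2],[1.0,0.12,0.1,0,0,0,1.2],[0,0,0,0,0,0,1.2]]]'
python3 -m crank '[[[0,0,1,0,0,0,1.2],[0,0,2,0,0,0,1.2],[0,0,3,0,0,0,1.2],[0,0,3,0,0,0,1.2],[0,-1,3,0,0,0,1.2],[0,-3,1,0,0,0,1.2],[0,0,0,0,0,0,1.2]]]'
```

```text
time_s: 6.43
ee_pos: [501.5, 324.5, 53.9]
ee_rot: [-3.139, -0.263, 0.115]
force: [0.5, 0.9, -1.5]
width: 16.3
grasp_force: 78.7
time_s: 7.02
ee_pos: [498.4, 281.6, 186.6]
ee_rot: [-3.141, -0.262, 0.115]
force: [-0.3, 0.2, -1.6]
width: 15.8
grasp_force: 78.8
```

```bash
python3 -m crank '[[[0,-4,0,-0.0077,0.065,0,1.2],[0,-4,0,-0.0077,0.065,0,1.2],[0,-4,0,-0.0077,0.065,0,1.2],[0,-4,0,-0.0077,0.065,0,1.2],[0,-4,0,0,0,-0.04,1.2],[0,-4,0,0,0,-0.04,1.2],[0,-4,0,0,0,-0.04,1.2],[0,-4,0,0,0,-0.04,1.2],[0,-4,0,0,0,-0.025,1.2],[0,-4,0,0,0,0,1.2]]]'
python3 - <<'E'
from h import *
im=cv2.imread("pics/top0.png")
c=cv2.resize(im[140:255,340:430],None,fx=5,fy=5,interpolation=cv2.INTER_CUBIC);cv2.imwrite("pics/bin.png",c)
E
```

```text
time_s: 7.85
ee_pos: [497.4, -116.9, 183.1]
ee_rot: [-3.14, 0.004, -0.07]
force: [1.0, -0.1, -2.0]
width: 15.8
grasp_force: 78.9
```

View pics/bin.png

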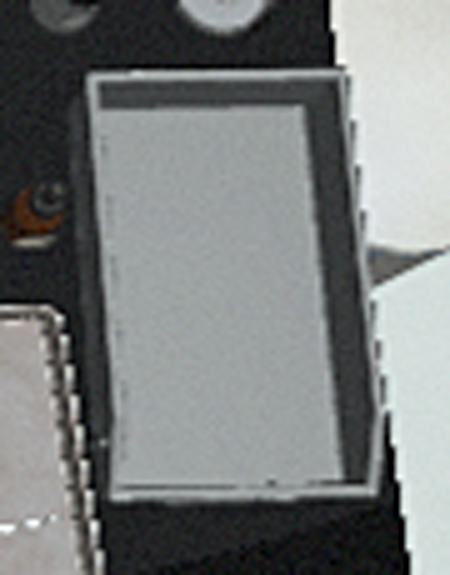

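The bin crop gives rim corners at crop (88,74), (346,70), (108,498) and (376,495). The bottle stands left of it at (38,210).

```bash
python3 - <<'E'
from h import *
q=np.array([[88,74],[346,70],[108,498],[376,495]])/5+[339.6,139.6]
b=ray("top",q[:2],55);f=ray("top",q[2:],34);print(b,f)
mb,mf=b.mean(0),f.mean(0);d=mb-mf;print("c",(mb+mf)/2,"len",np.hypot(*d[:2]),"yaw",np.arctan2(d[1],d[0]),"w",np.linalg.norm(b[0]-b[1]),np.linalg.norm(f[0]-f[1]))
print("bottle top",ray("top",[349,179],79))
E
```

```text
[[ 618.39774609 -178.80524319   55.        ]
 [ 613.31001753 -322.70408488   55.        ]] [[ 384.62489239 -169.55371388   34.        ]
 [ 378.83056103 -314.71077509   34.        ]]
c [ 498.79080426 -246.44345426   44.5       ] len 234.2848749255258 yaw -0.036811455350295785 w 143.9887551881096 145.27266327577192
bottle top [[ 542.95018084 -142.04462656   79.        ]]
```

```bash
python3 -m crank '[[[0.2,-3.9,0,0,0,0.033,1.2],[0.2,-3.9,0,0,0,0,1.2],[0.1,-3.9,0,0,0,0,1.2],[0,-3.9,0,0,0,0,1.2],[0,0,-3.5,0,0,0,1.2],[0,0,-3.5,0,0,0,1.2],[0,0,-3.5,0,0,0,1.2],[0,0,-3,0,0,0,1.2],[0,0,-2,0,0,0,1.2],[0,0,0,0,0,0,1.2]]]'
python3 -m crank '[[[0,0,-0.7,0,0,0,1.2],[0,0,-0.6,0,0,0,1.2],[0,0,0,0,0,0,1.2],[0,0,0,0,0,0,1.2]]]'
```

```text
time_s: 8.68
ee_pos: [500.5, -268.9, 23.9]
ee_rot: [-3.134, 0.011, -0.036]
force: [-0.3, 0.5, -1.8]
width: 16.0
grasp_force: 78.8
time_s: 9.02
ee_pos: [504.6, -272.3, 16.3]
ee_rot: [3.141, 0.001, -0.036]
force: [0.3, 0.1, -1.3]
width: 16.3
grasp_force: 78.8
```

```bash
python3 -m crank '[[[0,0,-0.3,0,0,0,1.2],[0,0,0,0,0,0,1.2],[0,0,0,0,0,0,2.2],[0,0,0,0,0,0,3.2],[0,0,0,0,0,0,3.2],[0,0,2,0,0,0,3.2],[0,0,4,0,0,0,3.2],[0,0,4,0,0,0,3.2],[0,0,4,0,0,0,3.2],[0,1,3,0,0,0,3.5]]]'
python3 -m crank '[[[1.0,3.7,0,0,0,0.02,4],[1.0,3.7,0,0,0,0.02,4],[1.0,3.7,0,0,0,0.027,4],[1,3.7,0,0,0,0,4],[1,3.7,0,0,0,0,4],[1,3.7,0,0,0,0,4],[1,3.7,0,0,0,0,4],[0,0,0,0,0,0,4],[0,0,0,0,0,0,4]]]'
python3 - <<'E'
from h import *
s=manip.get_state();print(s["ee_pos"],s["ee_rot"])
c=cam("wrist");im=manip.snapshot("wrist");np.save("w4.npy",np.array([c[3]["rvec"],c[3]["tvec"]]).reshape(2,3))
cv2.imwrite("pics/w4.png",im)
E
```

```text
time_s: 9.85
ee_pos: [505.4, -264.4, 186.5]
ee_rot: [3.137, -0.003, -0.037]
force: [1.2, 0.3, 0.2]
width: 35.1
grasp_force: 0.0
time_s: 10.6
ee_pos: [574.2, -1.0, 182.9]
ee_rot: [3.141, 0.001, 0.035]
force: [-0.2, -1.3, 0.0]
width: 40.1
grasp_force: 0.0
[574.22874605  -0.96818595 182.90639314] [3.14138997e+00 9.87390024e-04 3.52792738e-02]
```

View pics/w4.png

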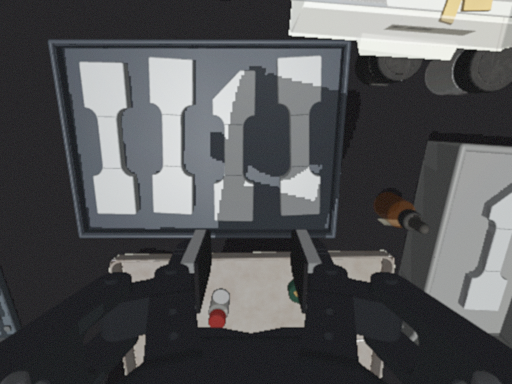

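The wrist view shows the tray with reject_b at waist (235,148), the sound bars at (110,140) and (172,140), and the fourth bar at (300,135). The bin, at right, holds reject_a.

```bash
python3 - <<'E'
from h import *
im=cv2.imread("pics/w4.png").min(2)
w=np.load("w4.npy");K=cam("wrist")[0];R=cv2.Rodrigues(w[0])[0];c=(K,R,w[1],{"rvec":w[0],"tvec":w[1]})
T=np.array([574.2,-1.0])
for nm,x0,x1,th in(("A",90,135,140),("B",155,190,140),("rej",222,252,100)):
    P=[]
    for r in range(126,164,2):
        x=np.where(im[r,x0:x1]>th)[0]
        if len(x)<12 or len(x)>26: continue
        P.append(ray("wrist",[[x0+x[0]-.5,r],[x0+x[-1]+.5,r]],16,c)[:,:2])
    P=np.array(P);m=P.mean(1);k=np.polyfit(m[:,0],m[:,1],1);print(nm,len(P),"w",np.linalg.norm(P[:,0]-P[:,1],axis=1).mean(),"mid",m.mean(0),"yaw",np.arctan(k[0]))
for nm,a,b in(("A",(103,62),(116,214.5)),("B",(171,57),(173,214)),("rej",(240,70.5),(233,221))):
    p=ray("wrist",[a,b],16,c)[:,:2];print(nm,"centre",p.mean(0),"L",np.linalg.norm(p[0]-p[1]),"d from TCP",p.mean(0)-T)
print(im[145,215:260].tolist())
for cx in(103,116,171,173,233): print(cx,im[50:70,cx].tolist(),im[208:226,cx].tolist())
E
```

```text
A 19 w 18.437819352882688 mid [601.81086967 139.77321685] yaw 0.021151583938670893
B 19 w 18.49936825798574 mid [603.93525358  78.98491535] yaw -0.02338218663900586
rej 19 w 18.40030320495158 mid [606.06400283  18.06960084] yaw 0.06304116446465345
A centre [602.66264944 138.90679435] L 148.10687917181866 d from TCP [ 28.46264944 139.90679435]
B centre [607.19239273  77.90918808] L 151.96937925670994 d from TCP [32.99239273 78.90918808]
rej centre [599.72961027  14.84549933] L 148.31103677744798 d from TCP [25.52961027 15.84549933]
[56, 55, 52, 52, 54, 52, 52, 50, 60, 94, 127, 135, 132, 132, 132, 133, 131, 129, 134, 134, 133, 131, 132, 132, 131, 133, 130, 112, 74, 49, 50, 53, 52, 54, 54, 50, 52, 53, 56, 52, 51, 51, 50, 55, 51]
103 [97, 98, 97, 92, 98, 97, 97, 96, 95, 94, 95, 103, 156, 202, 209, 206, 206, 206, 206, 205] [204, 204, 204, 207, 200, 162, 107, 90, 93, 92, 91, 91, 91, 93, 91, 92, 94, 93]
116 [101, 98, 98, 96, 97, 98, 98, 100, 100, 99, 95, 95, 138, 197, 209, 208, 208, 207, 207, 208] [205, 205, 206, 206, 206, 187, 123, 90, 96, 93, 93, 94, 92, 97, 96, 94, 94, 96]
171 [108, 108, 108, 106, 109, 109, 105, 118, 165, 207, 215, 214, 213, 214, 214, 215, 213, 214, 213, 215] [212, 212, 213, 214, 207, 154, 105, 100, 102, 103, 103, 104, 104, 101, 103, 102, 103, 102]
173 [111, 111, 110, 107, 109, 110, 107, 113, 157, 202, 215, 214, 214, 215, 216, 214, 214, 215, 215, 214] [212, 212, 212, 216, 210, 153, 105, 102, 101, 105, 101, 102, 102, 103, 104, 102, 102, 99]
233 [116, 113, 115, 113, 113, 114, 113, 112, 114, 114, 113, 113, 114, 115, 115, 114, 114, 113, 112, 116] [130, 130, 129, 127, 128, 128, 127, 129, 130, 128, 131, 128, 117, 70, 46, 49, 50, 47]
```

```bash
python3 -m crank '[[[1.3,0.95,-3,0,0,0.015,4],[1.38,0.95,-3,0,0,0,4],[0,0,-3,0,0,0,4],[0,0,-3,0,0,0,4],[0,0,-2.5,0,0,0,4],[0,0,-1,0,0,0,4],[0,0,0,0,0,0,4],[0,0,0,0,0,0,4]]]' 30
python3 -m crank '[[[0,0,-1.0,0,0,0,3.8],[0,0,-0.2,0,0,0,3],[0,0,0,0,0,0,2.4],[0,0,0,0,0,0,1.2],[0,0,0,0,0,0,1.2],[0,0,0,0,0,0,1.2],[0,0,0,0,0,0,1.2]]]' 30
```

```text
time_s: 11.32
ee_pos: [601.0, 14.6, 27.6]
ee_rot: [-3.141, 0.002, 0.044]
force: [1.1, -0.4, 0.3]
width: 39.8
grasp_force: 0.0
time_s: 11.9
ee_pos: [601.3, 15.8, 16.1]
ee_rot: [3.141, 0.001, 0.046]
force: [-0.5, -0.7, 3.5]
width: 16.9
grasp_force: 31.0
```

```bash
python3 -m crank '[[[0,0,0,0,0,0,1.2],[0,0,0,0,0,0,1.2],[0,0,2,0,0,0,1.2],[0,0,4,0,0,0,1.2],[0,0,4,0,0,0,1.2],[0,0,4,0,0,0,1.2],[-1.2,-2.5,2,0,0,0,1.2],[-1.4,-3.3,0,0,0,-0.03,1.2],[-1.4,-3.3,0,0,0,-0.03,1.2],[-1.4,-3.3,0,0,0,-0.023,1.2]]]' 80
python3 -m crank '[[[-1.4,-3.3,0,0,0,0,1.2],[-1.4,-3.3,0,0,0,0,1.2],[-1.4,-3.3,0,0,0,0,1.2],[-0.5,-1.4,0,0,0,0,1.2],[0,0,0,0,0,0,1.2],[0,0,0,0,0,0,1.2]]]'
```

```text
time_s: 12.73
ee_pos: [546.1, -108.8, 175.9]
ee_rot: [3.141, 0.001, -0.037]
force: [-0.6, -0.4, -1.7]
width: 15.2
grasp_force: 78.4
time_s: 13.23
ee_pos: [499.3, -221.6, 175.0]
ee_rot: [-3.14, 0.003, -0.04]
force: [-0.1, 1.1, -1.3]
width: 15.0
grasp_force: 78.5
```

```bash
python3 -m crank '[[[0,0.2,-3.5,0,0,0,1.2],[0,0,-3.5,0,0,0,1.2],[0,0,-3.5,0,0,0,1.2],[0,0,-2.8,0,0,0,1.2],[0,0,-1.5,0,0,0,1.2],[0,0,0,0,0,0,1.2],[0,0,-0.8,0,0,0,1.2],[0,0,0,0,0,0,1.2],[0,0,0,0,0,0,1.2]]]'
python3 -m crank '[[[0,0,-0.2,0,0,0,1.2],[0,0,0,0,0,0,1.2],[0,0,0,0,0,0,2.0],[0,0,0,0,0,0,3.0],[0,0,0,0,0,0,3.0],[0,0,2,0,0,0,3],[0,0,4,0,0,0,3],[0,0,4,0,0,0,3],[0,0,4,0,0,0,3.2],[0,0,2.5,0,0,0,3.5]]]'
python3 -m crank '[[[1.2,3.7,0,0,0,0,4],[1.2,3.7,0,0,0,0,4],[1.2,3.7,0,0,0,0,4],[1.2,3.7,0,0,0,0,4],[1.2,3.7,0,0,0,0,4],[1.2,3.7,0,0,0,0,4],[1.2,3.7,0,0,0,0,4],[1.2,3.7,0,0,0,0,4],[0,0,0,0,0,0,4],[0,0,0,0,0,0,4]]]'
python3 - <<'E'
from h import *
s=manip.get_state();print(s["ee_pos"],s["ee_rot"])
c=cam("wrist");im0=manip.snapshot("wrist");np.save("w5.npy",np.array([c[3]["rvec"],c[3]["tvec"]]).reshape(2,3))
cv2.imwrite("pics/w5.png",np.vstack([im0[:220],manip.snapshot("top")[140:350]]))
im=im0.min(2)
Pp=proj("wrist",[607.5,78.5,16],c)[0].round().astype(int);print("pred waist px",Pp)
for r in range(Pp[1]-16,Pp[1]+17,4):
    x=np.where(im[r,Pp[0]-16:Pp[0]+17]>125)[0]+Pp[0]-16
    if len(x):p=ray("wrist",[[x[0]-.5,r],[x[-1]+.5,r]],16,c)[:,:2];print(r,x[0],x[-1],p.mean(0).round(1),np.linalg.norm(p[0]-p[1]).round(1))
E
```

```text
time_s: 13.98
ee_pos: [500.6, -218.9, 20.1]
ee_rot: [3.141, 0.001, -0.036]
force: [-0.4, -0.1, -1.2]
width: 15.1
grasp_force: 78.5
time_s: 14.82
ee_pos: [500.9, -219.7, 186.4]
ee_rot: [3.139, -0.003, -0.038]
force: [0.1, -0.2, 0.1]
width: 35.0
grasp_force: 0.0
time_s: 15.65
ee_pos: [595.7, 79.2, 182.3]
ee_rot: [-3.141, 0.002, -0.033]
force: [0.3, 0.1, 0.3]
width: 39.9
grasp_force: 0.0
[595.72086332  79.20146729 182.34617436] [-3.14124240e+00  1.90119091e-03 -3.30071901e-02]
pred waist px [252 165]
149 243 260 [623.2  78.2] 17.7
153 243 260 [619.3  78.3] 17.8
157 243 260 [615.3  78.4] 17.9
161 243 260 [611.3  78.6] 17.9
165 243 260 [607.3  78.7] 18.0
169 244 260 [603.2  78.3] 17.0
173 244 260 [599.1  78.5] 17.1
177 244 265 [594.9  76.1] 22.2
181 244 261 [590.9  78.2] 18.2
```

View pics/w5.png

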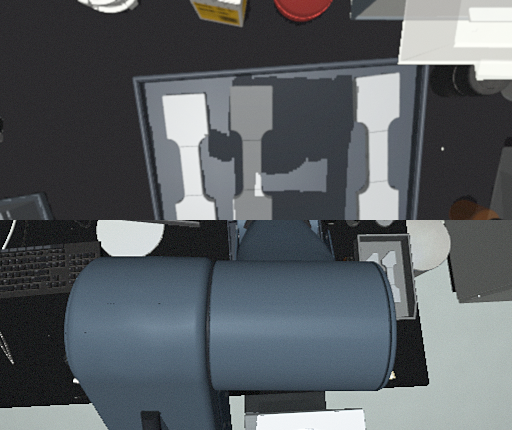

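The wrist view shows bar B at cols 243–260, lined up with the tool. The fourth bar is untouched and reject_b's place is empty. The two rejects lie in the bin. Now I grip B.

```bash
python3 -m crank '[[[0.6,-0.05,-3,0,0,0,4],[0.55,0,-3,0,0,0,4],[0,0,-3,0,0,0,4],[0,0,-3,0,0,0,4],[0,0,-2.5,0,0,0,4],[0,0,-1,0,0,0,4],[0,0,0,0,0,0,4],[0,0,-1.0,0,0,0,3.8],[0,0,-0.3,0,0,0,3.2],[0,0,0,0,0,0,2.4]]]' 30
python3 -m crank '[[[0,0,0,0,0,0,1.2],[0,0,0,0,0,0,1.2],[0,0,0,0,0,0,1.2],[0,0,0,0,0,0,1.2],[0,0,0,0,0,0,1.2]]]' 30
python3 -m crank '[[[0,0,0,0,0,0,1.2],[0,0,0,0,0,0,1.2],[0,0,2,0,0,0,1.2],[-2,0,3,0,0,0,1.2],[-3,0,3,0,0,0,1.2],[-3,0,3,0,0,0,1.2],[-3,0,3,0,0,0,1.2],[0,0,2,0,0,0,1.2],[0,0,0,0,0,0,1.2]]]' 80
python3 - <<'E'
from h import *
s=manip.get_state();print(s["ee_pos"],s["ee_rot"])
c=cam("wrist");im=manip.snapshot("wrist");np.save("w6.npy",np.array([c[3]["rvec"],c[3]["tvec"]]).reshape(2,3))
cv2.imwrite("pics/w6.png",im)
E
```

```text
time_s: 16.58
ee_pos: [607.8, 76.0, 14.9]
ee_rot: [-3.141, 0.001, -0.038]
force: [1.3, 0.4, 0.3]
width: 24.1
grasp_force: 0.0
time_s: 17.0
ee_pos: [608.0, 76.4, 15.3]
ee_rot: [-3.141, 0.0, -0.037]
force: [-0.3, 0.4, 5.2]
width: 17.5
grasp_force: 31.2
time_s: 17.75
ee_pos: [499.1, 76.7, 176.3]
ee_rot: [-3.141, -0.004, -0.037]
force: [0.5, -1.0, -0.8]
width: 15.3
grasp_force: 78.7
[499.06915201  76.70775997 176.25071769] [-3.14139456 -0.00410368 -0.03673489]
```

View pics/w6.png

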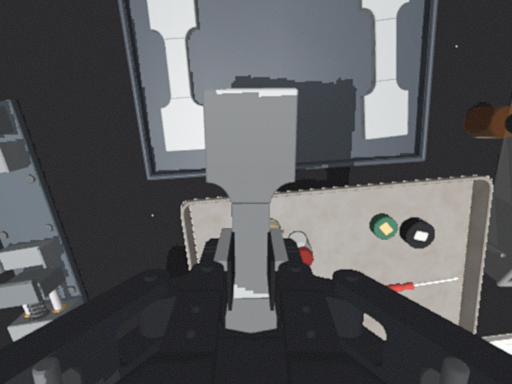

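Bar B is held square, with its +x end at row ~90, cols 205–297. Two bars are left in the tray. I'll compute the end distance and the entry pose.

```bash
python3 - <<'E'
from h import *
w=np.load("w6.npy");K=cam("wrist")[0];R=cv2.Rodrigues(w[0])[0];c=(K,R,w[1],{"rvec":w[0],"tvec":w[1]})
im=cv2.imread("pics/w6.png").min(2);print(im[80:100,215].tolist(),im[80:100,285].tolist(),im[150,195:305:2].tolist())
T=np.array([499.07,76.7,176.3]);t=-.0367;u=np.array([np.cos(t),np.sin(t),0]);v=np.array([-u[1],u[0],0])
for px in([206,93],[297,90],[251,91.5],[205,150],[296.5,150],[251,220]):
    p=ray("wrist",px,177,c)[0]-T;print(px,"along",(p@u).round(1),"lat",(p@v).round(1))
# entry: seat frame
s=np.array([477,320.5,28]);y=.118;U=np.array([np.cos(y),np.sin(y),0]);V=np.array([-U[1],U[0],0])
a=75.;L=151.5;b=L-a;h=11.3  # TCP above bar bottom
for th,xj,zj in((.26,-58,4),(.26,-58,1.5),(.26,-85,1.5),(0,-86,0.5),(0,-76.5,0)):
    ax=np.cos(th)*U+np.array([0,0,np.sin(th)]);n=-np.sin(th)*U+np.array([0,0,np.cos(th)])
    print(th,xj,"TCP",(s+xj*U+[0,0,zj]+b*ax+h*n).round(1),"end",xj+L*np.cos(th))
E
```

```text
[128, 131, 130, 130, 129, 131, 130, 131, 129, 139, 160, 167, 150, 144, 144, 145, 147, 146, 146, 146] [64, 65, 63, 64, 65, 64, 61, 93, 155, 201, 220, 229, 229, 231, 221, 169, 140, 144, 144, 145] [145, 137, 130, 127, 127, 128, 141, 144, 144, 144, 142, 143, 145, 142, 144, 141, 142, 141, 144, 144, 144, 142, 143, 143, 144, 142, 142, 142, 142, 142, 142, 142, 144, 144, 142, 143, 141, 142, 144, 144, 142, 143, 144, 142, 142, 144, 142, 141, 142, 142, 115, 58, 65, 58, 61]
[206, 93] along 72.7 lat 19.7
[297, 90] along 73.9 lat -18.5
[251, 91.5] along 73.3 lat 0.8
[205, 150] along 48.8 lat 21.0
[296.5, 150] along 48.8 lat -19.3
[251, 220] along 16.1 lat 0.8
0.26 -58 TCP [489.9 322.   62.6] end 88.40808168737874
0.26 -58 TCP [489.9 322.   60.1] end 88.40808168737874
0.26 -85 TCP [463.1 318.9  60.1] end 61.40808168737874
0 -86 TCP [467.6 319.4  39.8] end 65.5
0 -76.5 TCP [477.  320.5  39.3] end 75.0
```

```bash
python3 -m crank '[[[0,3.5,0,0,0,0.022,1.2],[0,3.5,0,0,0,0.022,1.2],[0,3.5,0,0,0,0.022,1.2],[0,3.5,0,0,0,0.022,1.2],[0,3.5,0,0,0,0.022,1.2],[0,3.5,0,0,0,0.022,1.2],[-0.5,3.6,0,0,0,0.023,1.2],[0,0,0,0.0077,-0.0645,0,1.2],[0,0,0,0.0077,-0.0645,0,1.2],[0,0,0,0.0077,-0.0645,0,1.2]]]'
python3 -m crank '[[[0,0,-3,0.0077,-0.0645,0,1.2],[0,0,-3,0,0,0,1.2],[0,0,-2,0,0,0,1.2],[0,0,0,0,0,0,1.2],[0,0,0,0,0,0,1.2],[0,0,0,0,0,0,1.2]]]'
python3 - <<'E'
from h import *
s=manip.get_state();print(s["ee_pos"],s["ee_rot"])
E
```

```text
time_s: 18.63
ee_pos: [494.0, 323.5, 170.5]
ee_rot: [-3.141, -0.194, 0.12]
force: [1.0, -0.3, -1.3]
width: 15.6
grasp_force: 78.9
time_s: 19.13
ee_pos: [494.9, 322.7, 92.5]
ee_rot: [-3.141, -0.258, 0.118]
force: [-0.1, 0.4, 0.2]
width: 15.0
grasp_force: 78.9
[494.92244393 322.74124137  92.53191144] [-3.14076572 -0.25846606  0.11756324]
```

```bash
python3 -m crank '[[[0,-0.1,-1.5,0,0,0,1.2],[0,0,-1.0,0,0,0,1.2],[0,0,-0.4,0,0,0,1.2],[0,0,0,0,0,0,1.2],[0,0,0,0,0,0,1.2]]]'
python3 -m crank '[[[0,0,-0.2,0,0,0,1.2],[0,0,0,0,0,0,1.2],[0,0,0,0,0,0,1.2]]]'
```

```text
time_s: 19.55
ee_pos: [494.3, 321.5, 64.1]
ee_rot: [-3.141, -0.258, 0.118]
force: [-0.7, -0.0, -2.2]
width: 15.5
grasp_force: 78.9
time_s: 19.8
ee_pos: [494.1, 321.5, 62.1]
ee_rot: [-3.141, -0.258, 0.118]
force: [0.0, -1.1, -0.8]
width: 15.5
grasp_force: 78.9
```

```bash
python3 -m crank '[[[0,0,-0.15,0,0,0,1.2],[-0.4,-0.05,0,0,0,0,1.2],[-0.4,-0.05,0,0,0,0,1.2],[0,0,0,0,0,0,1.2],[0,0,0,0,0,0,1.2]]]'
python3 -m crank '[[[-0.3,-0.035,0,0,0,0,1.2],[-0.4,-0.05,0,0,0,0,1.2],[0,0,0,0,0,0,1.2],[0,0,0,0,0,0,1.2]]]'
```

```text
time_s: 20.22
ee_pos: [485.3, 320.3, 60.1]
ee_rot: [-3.141, -0.257, 0.118]
force: [0.2, -0.3, -1.4]
width: 15.1
grasp_force: 78.9
time_s: 20.55
ee_pos: [479.2, 319.8, 60.4]
ee_rot: [-3.141, -0.259, 0.118]
force: [1.7, 0.8, -1.4]
width: 15.4
grasp_force: 78.9
```

```bash
python3 -m crank '[[[-0.4,-0.05,0,0,0,0,1.2],[-0.4,-0.05,0,0,0,0,1.2],[-0.4,-0.05,0,0,0,0,1.2],[0,0,0,0,0,0,1.2],[0,0,0,0,0,0,1.2]]]'
python3 -m crank '[[[-0.4,-0.05,0,0,0,0,1.2],[-0.4,-0.05,0,0,0,0,1.2],[0,0,0,0,0,0,1.2],[0,0,0,0,0,0,1.2],[0,0,0,0,0,0,1.2]]]'
```

```text
time_s: 20.97
ee_pos: [471.4, 319.4, 61.9]
ee_rot: [-3.138, -0.267, 0.119]
force: [8.6, -1.3, -1.5]
width: 15.5
grasp_force: 78.7
time_s: 21.38
ee_pos: [464.7, 318.7, 62.2]
ee_rot: [-3.138, -0.269, 0.119]
force: [10.2, -2.2, -2.2]
width: 15.2
grasp_force: 78.7
```

```bash
python3 -m crank '[[[0,0,-0.55,-0.0077,0.0645,0,1.2],[0,0,-0.55,-0.0077,0.0645,0,1.2],[0,0,0,0,0,0,1.2],[0,0,0,0,0,0,1.2]]]'
python3 -m crank '[[[0,0,-0.55,-0.0077,0.0645,0,1.2],[0,0,-0.5,-0.0077,0.0645,0,1.2],[0,0,0,0,0,0,1.2],[0,0,0,0,0,0,1.2]]]'
```

```text
time_s: 21.72
ee_pos: [467.3, 319.0, 51.4]
ee_rot: [-3.137, -0.144, 0.118]
force: [9.6, -0.7, 1.6]
width: 15.3
grasp_force: 79.1
time_s: 22.05
ee_pos: [467.7, 319.0, 40.6]
ee_rot: [-3.138, -0.015, 0.118]
force: [9.6, -0.2, 3.0]
width: 15.6
grasp_force: 79.4
```

```bash
python3 - <<'E'
from h import *
im=manip.snapshot("wrist");cv2.imwrite("pics/w7.png",im);g=im.min(2)
for x in(215,250,285): print(x,g[50:110,x].tolist())
print(g[160,180:330:2].tolist())
c=cam("wrist");s=np.array([477,320.5,0]);U=np.array([np.cos(.118),np.sin(.118),0]);
print(proj("wrist",[s+69*U+[0,0,52],s+65*U+[0,0,41],s+75*U+[0,0,52]],c))
E
```

```text
215 [216, 216, 217, 217, 216, 217, 216, 218, 217, 218, 217, 218, 218, 218, 219, 217, 220, 220, 220, 221, 220, 220, 219, 221, 223, 219, 197, 157, 123, 135, 140, 132, 121, 104, 130, 168, 174, 173, 188, 225, 255, 255, 255, 255, 255, 255, 255, 255, 255, 255, 255, 255, 255, 255, 255, 255, 255, 255, 255, 255]
250 [213, 214, 214, 215, 213, 214, 215, 214, 214, 215, 215, 216, 216, 215, 216, 216, 217, 217, 217, 217, 217, 218, 217, 218, 219, 211, 174, 152, 149, 145, 145, 138, 133, 166, 175, 173, 172, 175, 203, 244, 255, 255, 255, 255, 255, 255, 255, 255, 255, 255, 255, 255, 255, 255, 255, 255, 255, 255, 255, 255]
285 [210, 212, 212, 212, 212, 212, 212, 213, 211, 213, 212, 213, 213, 213, 214, 214, 214, 215, 213, 215, 215, 216, 215, 216, 210, 180, 160, 155, 158, 158, 149, 131, 152, 172, 172, 164, 156, 167, 218, 254, 255, 255, 255, 255, 255, 255, 255, 255, 255, 255, 255, 255, 255, 255, 255, 255, 255, 255, 255, 255]
[63, 68, 69, 65, 71, 65, 66, 86, 107, 109, 109, 111, 122, 182, 188, 188, 186, 188, 187, 187, 187, 187, 186, 187, 188, 185, 187, 188, 187, 187, 187, 188, 189, 188, 187, 186, 189, 186, 186, 187, 189, 187, 188, 188, 188, 189, 188, 189, 186, 188, 188, 188, 186, 187, 187, 188, 188, 149, 94, 101, 104, 108, 107, 111, 91, 47, 40, 41, 43, 44, 45, 43, 43, 42, 38]
[[252.35269778  74.99579913]
 [252.25373015  88.24966091]
 [252.38014239  58.13998293]]
```

```bash
python3 -m crank '[[[0,0,-0.1,-0.0018,0.015,0,1.2],[0,0,0,0,0,0,1.2],[0.4,0.05,0,0,0,0,1.2],[0.4,0.05,0,0,0,0,1.2],[0.4,0.05,0,0,0,0,1.2],[0,0,0,0,0,0,1.2],[0,0,0,0,0,0,1.2]]]'
python3 -m crank '[[[0.3,0.035,0,0,0,0,1.2],[0.2,0.025,0,0,0,0,1.2],[0,0,0,0,0,0,1.2],[0,0,0,0,0,0,1.2],[0,0,0,0,0,0,1.2]]]'
```

```text
time_s: 22.68
ee_pos: [475.4, 319.9, 39.7]
ee_rot: [-3.139, 0.007, 0.118]
force: [4.6, 1.1, 5.6]
width: 15.2
grasp_force: 79.8
time_s: 23.1
ee_pos: [475.5, 319.9, 39.5]
ee_rot: [-3.14, 0.016, 0.118]
force: [-2.8, 0.7, 10.6]
width: 15.0
grasp_force: 80.5
```

```bash
python3 -m crank '[[[-0.2,-0.02,0.05,0,-0.01,0,1.2],[0,0,0.05,0,-0.005,0,1.2],[0,0,0,0,0,0,1.2],[0,0,0,0,0,0,2.0],[0,0,0,0,0,0,3.0],[0,0,0,0,0,0,4.0],[0,0,0,0,0,0,4.0],[0,0,0,0,0,0,4.0]]]' 25
python3 - <<'E'
from h import *
im=manip.snapshot("wrist");cv2.imwrite("pics/w8.png",im);g=im.min(2)
for x in(215,250,285): print(x,g[50:100,x].tolist())
print(g[160,180:330:2].tolist());print(g[110,180:330:2].tolist())
E
```

```text
time_s: 23.77
ee_pos: [473.2, 318.4, 38.2]
ee_rot: [3.139, 0.004, 0.117]
force: [-0.2, 0.6, -0.5]
width: 39.5
grasp_force: 0.0
215 [215, 215, 215, 217, 217, 216, 216, 216, 218, 216, 217, 217, 218, 218, 217, 218, 218, 219, 220, 219, 219, 220, 220, 219, 221, 220, 220, 220, 221, 220, 221, 221, 222, 221, 221, 221, 222, 223, 222, 224, 218, 182, 126, 110, 134, 136, 174, 244, 255, 255]
250 [213, 212, 214, 214, 213, 213, 212, 214, 214, 213, 214, 214, 215, 215, 216, 215, 215, 217, 216, 215, 216, 216, 218, 216, 217, 216, 218, 217, 218, 218, 219, 219, 219, 220, 219, 219, 220, 220, 220, 216, 196, 164, 148, 143, 142, 164, 229, 255, 255, 255]
285 [210, 213, 213, 213, 213, 213, 213, 211, 212, 211, 212, 211, 213, 213, 213, 214, 213, 213, 212, 212, 213, 215, 214, 213, 214, 214, 215, 214, 214, 215, 214, 215, 216, 216, 215, 216, 216, 217, 218, 210, 172, 155, 153, 154, 154, 216, 255, 255, 255, 255]
[69, 66, 69, 144, 142, 132, 132, 130, 128, 128, 125, 172, 187, 187, 186, 186, 188, 188, 187, 186, 187, 187, 186, 188, 187, 187, 187, 187, 188, 188, 187, 188, 187, 186, 188, 187, 186, 185, 188, 187, 186, 187, 188, 187, 187, 187, 186, 187, 188, 187, 187, 187, 188, 187, 187, 187, 159, 118, 119, 129, 128, 131, 130, 133, 146, 146, 42, 43, 47, 41, 44, 44, 50, 41, 43]
[69, 210, 209, 171, 163, 159, 152, 141, 129, 183, 255, 255, 255, 255, 255, 255, 255, 255, 255, 255, 255, 255, 255, 255, 255, 255, 255, 255, 255, 255, 255, 255, 255, 255, 255, 255, 255, 255, 255, 255, 255, 255, 255, 255, 255, 255, 255, 255, 255, 187, 187, 184, 186, 187, 188, 191, 184, 165, 151, 115, 120, 124, 127, 130, 134, 149, 125, 48, 44, 44, 39, 44, 42, 46, 42]
```

```bash
python3 -m crank '[[[0,0,2,0,0,0,4],[0,0,3.5,0,0,0,4],[-0.5,-0.2,3.5,0,0,0,4],[-0.5,-0.2,3.5,0,0,0,4],[-1,-0.4,3.5,0,0,0,4],[-1,-0.4,3.5,0,0,0,4],[0,0,2.5,0,0,0,4],[0,0,0,0,0,0,4],[0,0,0,0,0,0,4]]]'
python3 - <<'E'
from h import *
c=cam("wrist");im=manip.snapshot("wrist");cv2.imwrite("pics/w9.png",im);g=im.min(2)
s=np.array([477,320.5,0]);U=np.array([np.cos(.118),np.sin(.118),0])
q=proj("wrist",[s+69*U+[0,0,52],s-70.5*U+[0,0,52],s+0*U+[0,0,40]],c);print(q)
for x in(232,250): print(x,"top",g[int(q[0,1])-8:int(q[0,1])+16,x].tolist(),"jaw from",int(q[1,1])-12,g[int(q[1,1])-12:int(q[1,1])+22,x].tolist())
r0,r1=int(q[0,1])+14,int(q[1,1])-12
print("top/bottom end rows",r0,g[r0,205:285].tolist(),r1,g[r1,205:285].tolist())
# tray & bin check from wrist not possible; side camera brightness of bar
cv2.imwrite("pics/s9.png",manip.snapshot("side"))
E
```

```text
time_s: 24.57
ee_pos: [444.4, 307.1, 260.3]
ee_rot: [3.141, -0.001, 0.118]
force: [-0.2, -0.4, -0.8]
width: 40.2
grasp_force: 0.0
[[242.22241803  72.86250642]
 [243.13222613 199.77542479]
 [242.938631   138.07611222]]
232 top [175, 177, 177, 177, 176, 178, 177, 179, 174, 146, 96, 136, 203, 231, 232, 231, 231, 231, 232, 232, 231, 232, 232, 232] jaw from 187 [230, 229, 230, 231, 229, 230, 229, 229, 230, 232, 222, 169, 126, 98, 93, 124, 169, 174, 175, 172, 172, 172, 172, 172, 171, 171, 169, 170, 171, 170, 169, 168, 168, 193]
250 top [175, 175, 177, 177, 176, 176, 175, 178, 172, 136, 106, 135, 196, 227, 232, 230, 230, 230, 231, 230, 230, 230, 232, 230] jaw from 187 [229, 228, 228, 228, 228, 227, 228, 229, 229, 220, 166, 133, 118, 102, 115, 144, 171, 172, 173, 170, 170, 169, 170, 169, 170, 166, 168, 167, 168, 168, 169, 164, 142, 90]
top/bottom end rows 86 [42, 40, 46, 47, 41, 46, 46, 44, 39, 39, 38, 94, 148, 152, 132, 115, 101, 135, 198, 217, 230, 233, 233, 233, 232, 232, 233, 232, 232, 232, 231, 232, 232, 231, 231, 231, 232, 232, 231, 231, 231, 231, 231, 230, 231, 232, 230, 231, 231, 231, 231, 231, 231, 231, 214, 177, 188, 173, 133, 127, 140, 148, 141, 98, 67, 38, 38, 45, 42, 45, 43, 45, 45, 42, 41, 46, 43, 36, 30, 39] 187 [42, 44, 42, 46, 41, 41, 43, 44, 47, 41, 44, 40, 42, 42, 40, 67, 129, 159, 141, 123, 117, 137, 194, 227, 232, 231, 230, 230, 230, 230, 229, 230, 230, 229, 230, 230, 230, 230, 229, 229, 229, 229, 229, 229, 228, 229, 229, 229, 228, 229, 229, 228, 228, 231, 226, 170, 97, 107, 121, 121, 108, 103, 107, 95, 69, 39, 23, 26, 26, 21, 22, 25, 32, 16, 22, 28, 23, 26, 21, 28]
```

```bash
python3 - <<'E'
from h import *
g=cv2.imread("pics/w9.png").min(2);c=cam("wrist")
for r in(78,82,86,90,94,98,102,106,172,176,180,184,188,192):
    x=np.where(g[r,205:285]>(222))[0]+205
    if len(x): p=ray("wrist",[[x[0]-.5,r],[x[-1]+.5,r]],40,c);print(r,x[0],x[-1],round(np.linalg.norm(p[0]-p[1]),1),p.mean(0)[:2].round(1))
print(g[120:170:6,225:262:1].tolist()[3])
# side view: changes vs start in the cradle area
a=cv2.imread("pics/side0.png").astype(int);b=cv2.imread("pics/s9.png").astype(int)
for r in range(256,286,3): print(r,a[r,200:310:4].min(1).tolist(),'\n   ',b[r,200:310:4].min(1).tolist())
s=np.array([477,320.5,0]);U=np.array([np.cos(.118),np.sin(.118),0]);V=np.array([-U[1],U[0],0])
print(proj("side",[s+x*U+y*V+[0,0,z] for x,y,z in((75,0,52),(52,20,28),(52,20,40),(-48,20,28),(-48,20,40),(-70,23,52))]).round(0).tolist())
E
```

```text
78 225 258 36.9 [538.6 328. ]
82 224 258 38.1 [534.4 328.1]
86 225 258 37.1 [530.4 327.1]
90 225 258 37.2 [526.3 326.6]
94 225 258 37.4 [522.1 326.2]
98 225 238 15.4 [516.7 336.6]
102 225 238 15.5 [512.5 336.2]
106 225 237 14.4 [508.2 336.3]
172 228 257 35.3 [435.4 315.4]
176 228 259 37.8 [430.8 313.7]
180 228 258 36.7 [425.9 313.8]
184 228 259 38.0 [421.1 312.7]
188 228 259 38.2 [416.2 312.1]
192 228 259 38.3 [411.3 311.6]
[134, 99, 76, 73, 75, 74, 74, 74, 74, 82, 117, 141, 144, 144, 143, 142, 142, 145, 142, 143, 141, 143, 142, 144, 143, 124, 89, 75, 76, 76, 77, 76, 75, 76, 75, 74, 75]
256 [110, 106, 118, 108, 141, 167, 160, 138, 60, 41, 40, 39, 43, 42, 41, 40, 41, 41, 43, 43, 41, 44, 38, 40, 39, 40, 43, 45] 
    [111, 106, 117, 108, 141, 171, 158, 93, 42, 32, 31, 33, 27, 32, 25, 28, 38, 40, 38, 41, 37, 29, 31, 29, 30, 28, 31, 30]
259 [96, 106, 115, 82, 171, 174, 174, 175, 114, 42, 39, 40, 40, 40, 39, 43, 42, 42, 37, 41, 45, 45, 43, 42, 41, 40, 39, 37] 
    [96, 104, 113, 98, 174, 174, 134, 101, 68, 23, 28, 27, 26, 28, 29, 30, 39, 39, 40, 39, 37, 28, 29, 29, 27, 29, 24, 29]
262 [93,
[... 1467 characters left out ...]
02, 78, 87, 85, 60, 50, 52, 50, 59, 131, 141, 155, 166, 102, 93, 87, 84, 108, 143, 145, 147, 99, 60]
280 [42, 48, 62, 73, 81, 91, 90, 90, 89, 88, 87, 84, 80, 60, 101, 117, 118, 125, 101, 85, 78, 66, 82, 146, 145, 140, 134, 175] 
    [43, 53, 64, 74, 81, 90, 91, 89, 83, 56, 54, 52, 72, 59, 103, 117, 117, 127, 98, 84, 78, 65, 84, 145, 145, 141, 135, 178]
283 [43, 41, 42, 43, 50, 58, 70, 78, 87, 89, 90, 89, 92, 88, 94, 102, 85, 70, 82, 85, 118, 148, 115, 140, 146, 121, 86, 80] 
    [38, 40, 38, 44, 50, 59, 70, 80, 88, 86, 78, 77, 89, 87, 92, 100, 86, 75, 83, 82, 121, 148, 113, 140, 144, 121, 85, 79]
[[212.0, 254.0], [218.0, 270.0], [217.0, 266.0], [260.0, 280.0], [260.0, 276.0], [269.0, 275.0]]
```

```bash
python3 - <<'E'
from h import *
im=manip.snapshot("top");g=im.min(2);sub=g[150:242,358:414]
m=(sub>190).astype(np.uint8)
for k in cv2.findContours(m,0,1)[0]:
    if cv2.contourArea(k)>80:
        q=ray("top",k.reshape(-1,2)+[358,150],16)[:,:2];r=cv2.minAreaRect(q.astype(np.float32));print("bin bar",np.round(r[0]),np.round(r[1]),r[2])
m=np.zeros_like(g);m[140:200,232:325]=(g[140:200,232:325]>125)*255
for k in cv2.findContours(m,0,1)[0]:
    if cv2.contourArea(k)>100:
        q=ray("top",k.reshape(-1,2),16)[:,:2];r=cv2.minAreaRect(q.astype(np.float32));print("tray",np.round(r[0]),np.round(r[1]))
a=cv2.imread("pics/top0.png").astype(int)
for n,(x,y) in dict(pot=(121,204),bottle=(347,183)).items(): print(n,abs(a[y-12:y+13,x-12:x+13]-im[y-12:y+13,x-12:x+13]).mean())
E
```

```text
bin bar [ 455. -270.] [38. 45.] 87.06782531738281
bin bar [ 501. -219.] [ 37. 145.] 86.39173126220703
bin bar [ 531. -269.] [37. 95.] 82.49829864501953
tray [604. 139.] [147.  42.]
tray [611. -48.] [150.  41.]
pot 81.29866666666666
bottle 4.778133333333333
```

```bash
python3 - <<'E'
from h import *
a=cv2.imread("pics/side0.png").astype(int);b=cv2.imread("pics/s9.png").astype(int)
d=abs(a-b)[290:335,165:205].mean();print("pot diff side",d)
if d<8: print(manip.hand_in())
E
```

```text
pot diff side 1.5655555555555556
the job is handed in; nothing more can be done
None
```

The job is handed in at about 25 s: both rejects are in the bin, and a sound bar is in the cradle against the stop with the jaw closed. The other two sound bars are still in the tray and the bottle and pot are where they were, but I viewed 11 pictures, one over your limit of 10.

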